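Pack the finishing kit into the caddy

TASK

Pack the kit into the plywood caddy: put the blue tin with the yellow band in the blue bay, the small pine block in the yellow bay, the short square wooden stick in the green bay and the wing bolt in the red bay, each lying flat on the floor of its bay, the same way up as now. The black tin and the long wooden stick are not part of the kit: leave them where they are on the bench.

Things in the scene. Friction and masses are not known exactly. Their poses are not given: they have to be found in the camera images.
- wax_tin: Loose round tin, blue with a yellow band round its side and a plain dark blue lid, closed, 57 mm across and 34 mm high, 0.13 to 0.25 kg; stands on the bench; origin at the centre of its underside, z up.
- pine_pad: Loose pine block, 45 mm along its x, 65 mm along its y, 30 mm high, about 0.05 kg; origin at the centre of its underside, z up. Grasp it across its x.
- short_stick: Loose short square light wooden stick, 10 x 10 mm and 90 mm long, lying along its y, 12 g; origin at the centre of its underside, z up.
- wing_bolt: Loose bare-metal wing bolt lying flat, 14 mm high, about 20 g; the two wings span 38 mm along its x and stand at y = +6 to +26 mm, the shaft runs from them to its tip at y = -23 mm. Grip it across the wings, at about y = +14 mm; it grips as a solid slab 38 mm wide along x, from y = -19 to +33 mm. Origin on its underside, z up.
- black_tin: Loose round black tin, 53 mm across and 50 mm high; not part of the kit, stays where it is. Origin at the centre of its underside.
- long_stick: Loose long square light wooden stick, 12 x 12 mm and 130 mm long, lying along its y; not part of the kit, stays where it is. Origin at the centre of its underside.
- blue_bay: Blue open bay tray, 100 x 132 mm outside, 92 x 124 mm inside; origin at the centre of its underside, 6 mm above the bench; x along its short, y along its long side, z up. Inner floor 4 mm, wall tops 18 mm above its origin. One of four fixed trays, two by two in a fixed plywood caddy (226 x 290 mm, rim 22 mm high); place, turn and order of the trays change.
- yellow_bay: Yellow open bay tray, 100 x 132 mm outside, 92 x 124 mm inside; origin at the centre of its underside, 6 mm above the bench; x along its short, y along its long side, z up. Inner floor 4 mm, wall tops 18 mm above its origin. One of the four fixed trays in the plywood caddy.
- green_bay: Green open bay tray, 100 x 132 mm outside, 92 x 124 mm inside; origin at the centre of its underside, 6 mm above the bench; x along its short, y along its long side, z up. Inner floor 4 mm, wall tops 18 mm above its origin. One of the four fixed trays in the plywood caddy.
- red_bay: Red open bay tray, 100 x 132 mm outside, 92 x 124 mm inside; origin at the centre of its underside, 6 mm above the bench; x along its short, y along its long side, z up. Inner floor 4 mm, wall tops 18 mm above its origin. One of the four fixed trays in the plywood caddy.

How it is judged:
At the end, for the whole second after the job is handed in: Blue tin in the blue bay, pine block in the yellow, short stick in the green, wing bolt in the red: each inside the walls, on the floor (within 6 mm), tilted under 0.15 rad (the stick may lie on any side), released, at rest (under 0.02 m/s); black tin and long stick within 30 mm of their starts (x of wax_tin in the frame of blue_bay between -0.03 and 0.03 m and y of wax_tin in the frame of blue_bay between -0.045 and 0.045 m and z of wax_tin in the frame of blue_bay below 0.01 m and angle between each of wax_tin, pine_pad, wing_bolt's own z axis and vertical below 0.15 rad and linear speed of each of wax_tin, pine_pad, short_stick, wing_bolt below 0.02 m/s and x of pine_pad in the frame of yellow_bay between -0.035 and 0.035 m and y of pine_pad in the frame of yellow_bay between -0.05 and 0.05 m and z of pine_pad in the frame of yellow_bay below 0.01 m and x of short_stick in the frame of green_bay between -0.042 and 0.042 m and y of short_stick in the frame of green_bay between -0.042 and 0.042 m and z of short_stick in the frame of green_bay below 0.017 m and angle between short_stick's own y axis and vertical between 1.42 and 1.72 rad and x of wing_bolt in the frame of red_bay between -0.04 and 0.04 m and y of wing_bolt in the frame of red_bay between -0.055 and 0.055 m and z of wing_bolt in the frame of red_bay below 0.01 m and distance of each of black_tin, long_stick from where it was at the start of the episode below 0.03 m); the robot touches nothing.
It fails at once if the black tin or the long stick is moved more than 30 mm or tipped over (distance of any of black_tin, long_stick from where it was at the start of the episode above 0.03 m or angle between black_tin's own z axis and vertical above 0.5 rad).
It also fails if it takes over 102 s, if anything falls off the work surface, if the arm or the gripper's body presses on something with over 40 N, if the wrist force passes 120 N, or if a joint passes its speed limit or range.

ROBOT

A 7-joint arm with a two-finger parallel gripper is mounted at the origin on a cart in front of the work surface, level with it; the furniture and walls round the work are solid. World frame = base frame: x ahead of the robot, y to its left, z up, the work surface at z = 0. Lengths are in m, angles in rad, forces in N, time in s.
With the tool pointing down it reaches from about 0.425 to 0.925 m from the base axis. Payload 6.8 kg.
Tool frame: the origin (TCP) lies at the very end of the fingers, on their centre line; the grasp point (between the pads) lies 19 mm behind it; z points along the fingers, y is the line along which they close (so a half turn about z gives the same grasp; the last joint's range is limited). The gripper opens to 85 mm and grips with 20 to 120 N. Pads are 22 mm wide; open, the fingers measure 114 mm over their backs; the gripper's body (76 mm by 85 mm) begins 54 mm behind the grasp point. The pads swing forward as they close: fully open they stand 13 mm farther back than shut.
Start: joints at [-1.22, 0.477, 0.022, 1.555, -0.011, 1.109, -0.083], TCP at [0.299, 0.605, 0.231] pointing down, gripper open.
Joint ranges: [-2.96, 2.96], [-0.34, 2.1], [-1.41, 1.46], [0.24, 2.44], [-1.37, 4.51], [0.17, 1.92], [-2.96, 2.96]. Speed limits (rad/s): [2.39, 2.39, 3.14, 3.14, 3.14, 3.14, 3.14].

INTERFACE

Orientations are given as a unit quaternion [w, x, y, z].
In Python, from cell import arm gives the robot as it stands. The module is installed in compiled form; this text tells all that it offers. Calls block until the motion is done:
- arm.move_to(position, orientation): joint-space move of the TCP to a pose.
- arm.line_to(position, rot=None, vel=0.15, contact_N=None): straight line of the TCP; rot=None keeps the orientation; vel is the mean speed in m/s. With contact_N (N) it stops when the force on the tool has changed by that much, and returns True; else False.
- arm.move_j(angles): joint-space move.
- arm.command_gripper(opening): finger opening in m; the grip force is fixed at half the most; returns when the fingers have stopped.
- arm.pause(seconds).
- arm.solve_ik(position, orientation): joint angles nearest the present ones, or None.
- arm.read_state(): the state.
- arm.read_camera(name): name is "scene" or "top" or "wrist"; returns (picture, depth): 400x640x3 uint8, blue, green, red; 400x640 float32, m along the optical axis (not along the pixel's ray), 0 where there is no reading.
- arm.camera_params(name): a dict with "mtx" (3x3 intrinsics, pixels), "dist_coeffs" ([k1, k2, p1, p2, k3] as OpenCV has them; the pictures are not rectified), "origin" and "attitude" of the camera in the world; the wrist camera has in their place "hand_eye" (4x4, takes a point from camera to tool coordinates, whose origin is the TCP and whose axes are the flange's). Camera axes: x right, y up, looking along -z (the intrinsics and any distortion apply to the point x, -y, -z); pixel columns grow to the right and rows downward; lengths in m; the calibration is good to about 2 mm. A picture is of the moment at which its call begins: read the wrist's pose just before it. camera_params takes no time and is no camera call.
A pose or a line that the arm cannot do raises arm.Unreachable and nothing moves.
- arm.close_job(): hands the job in; it is judged then, once.
Trained networks look in the newest picture that a camera, given by its name, has taken for a name from the list of things; names that differ only in an ending like _2 or _b are one class to them, and where a whole thing is asked for, a point or a joint stands for the part that bears it (a point fixed in the world has none). Each returns a list of dicts, best first, with "conf" (0 to 1); they miss things now and then, are a little off and sometimes report something else, mostly with a low value. They report only what shows in the picture. A call takes as long as a camera call.
- arm.recognise(camera, label): "extent" ([left, top, right, bottom] in pixels, round what is visible of it).
- arm.masks_of(camera, label): "region" (400x640 bool, what is visible of it) and "extent" ([left, top, right, bottom] in pixels, round what is visible of it).
- arm.landmark_of(camera, label): "location" ([column, row] in pixels: a listed point, or the origin of a listed thing).
The state is a dict: "clock": time; "q": joint angles; "qd": joint speeds; "tau": joint torques, N m; "tool_pos": TCP position; "eef_rot": TCP orientation; "contact_force": force on the tool from outside, world axes, zero at the start; "moment": the same for the moment, N m; "gripper_width": finger opening in m; "grasp_force": force on a finger pad.
Only numpy, scipy, OpenCV 4.12 (cv2) and the standard library are available. Lean on these libraries where they do the work, as an engineer would, in place of code of your own. Each camera call takes 0.05 s, during which the arm holds its last target. There are 200 camera calls.

## Working session

There is one attempt and no reset: what is moved stays moved. The work goes in short steps, each a Python script; the robot and the scene stay as the last script left them, time stands still between calls to the robot, and variables do not carry over. Pictures are saved under pics/ and viewed, at most 14 in all, crops included, and the job is handed in when it is done.

```bash
mkdir -p pics; ls; cat > h.py <<'E'
import numpy as np, cv2
from cell import arm
from scipy.spatial.transform import Rotation as R
def quat(q): return R.from_quat(np.r_[q[1:],q[0]])
def wq(r): q=r.as_quat(); return np.r_[q[3],q[:3]]
def pose(name):
    p=arm.camera_params(name)
    if 'hand_eye' in p:
        s=arm.read_state(); T=np.eye(4); T[:3,:3]=quat(s['eef_rot']).as_matrix(); T[:3,3]=s['tool_pos']
        T=T@np.array(p['hand_eye'])
    else:
        T=np.eye(4); a=np.array(p['attitude']); T[:3,:3]=a if a.shape==(3,3) else quat(a).as_matrix(); T[:3,3]=p['origin']
    return np.array(p['mtx']),np.array(p['dist_coeffs'],float),T
def rays(cam,uv):
    K,d,T=cam; n=cv2.undistortPoints(np.array(uv,float).reshape(-1,1,2),K,d).reshape(-1,2)
    return np.c_[n[:,0],-n[:,1],-np.ones(len(n))]@T[:3,:3].T
def at_depth(cam,uv,dep): return cam[2][:3,3]+rays(cam,uv)*np.array(dep).reshape(-1,1)
def on_plane(cam,uv,z):
    r=rays(cam,uv); o=cam[2][:3,3]; return o+r*((z-o[2])/r[:,2])[:,None]
E
python3 - <<'E'
from h import *
for c in ['scene','top','wrist']:
    print(c,arm.camera_params(c))
    im,d=arm.read_camera(c); cv2.imwrite(f'pics/{c}0.png',im)
s=arm.read_state(); print(s['clock'],s['tool_pos'],s['eef_rot'])
E
```

```text
pics
scene {'mtx': array([[378.00305608,   0.        , 319.14587324],
       [  0.        , 378.00305608, 197.98017291],
       [  0.        ,   0.        ,   1.        ]]), 'dist_coeffs': array([-0.04042183,  0.        ,  0.        ,  0.        ,  0.        ]), 'origin': array([-0.01694267, -0.33776018,  0.69000255]), 'attitude': array([ 0.79769282,  0.32128869, -0.199502  , -0.46974322])}
top {'mtx': array([[501.12427748,   0.        , 316.36031609],
       [  0.        , 501.12427748, 199.10329565],
       [  0.        ,   0.        ,   1.        ]]), 'dist_coeffs': array([-0.04881255,  0.        ,  0.        ,  0.        ,  0.        ]), 'origin': array([ 0.25546957, -0.04499408,  1.51393055]), 'attitude': array([ 0.71101122,  0.07158353, -0.0707145 , -0.69594418])}
wrist {'mtx': array([[358.3164976 ,   0.        , 319.31705393],
       [  0.        , 358.3164976 , 199.88894518],
       [  0.        ,   0.        ,   1.        ]]), 'dist_coeffs': array([-0.03942917,  0.        ,  0.        ,  0.        ,  0.        ]), 'hand_eye': array([[ 2.15928775e-04,  9.44378993e-01,  3.28859044e-01,
         8.46070557e-02],
       [ 9.99999698e-01, -4.49525395e-04,  6.34294948e-04,
        -4.66709044e-04],
       [ 7.46845316e-04,  3.28858807e-01, -9.44378805e-01,
        -1.42599055e-01],
       [ 0.00000000e+00,  0.00000000e+00,  0.00000000e+00,
         1.00000000e+00]])}
0.15 [0.29873705 0.60479557 0.23054252] [-1.16813101e-04  2.27388862e-01  9.73803790e-01 -6.85894172e-04]
```

View pics/top0.png

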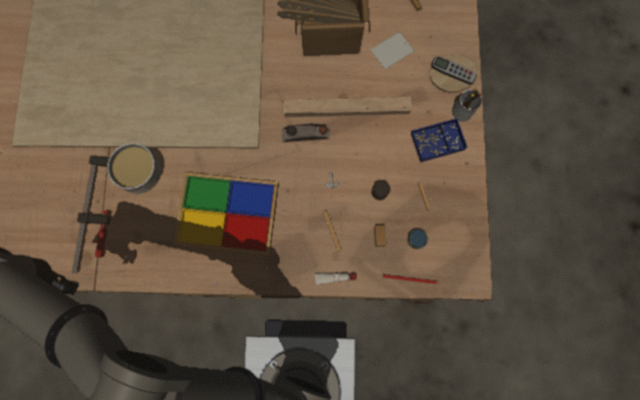

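View pics/scene0.png

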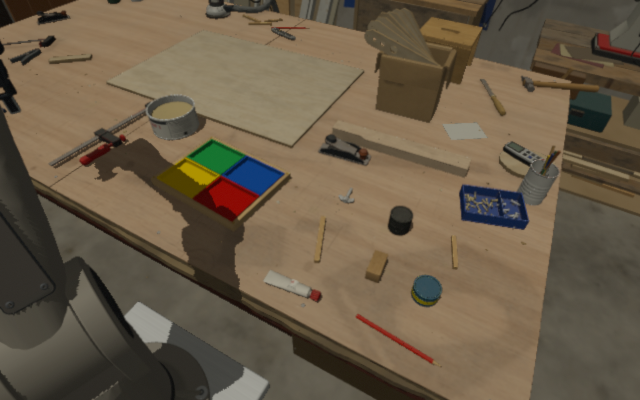

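```bash
python3 - <<'E'
from h import *
N=['wax_tin','pine_pad','short_stick','wing_bolt','black_tin','long_stick','blue_bay','yellow_bay','green_bay','red_bay']
for c in ['top','scene']:
    cam=pose(c); im,d=arm.read_camera(c)
    for n in N:
        for m in arm.masks_of(c,n)[:2]:
            v,u=np.nonzero(m['region']&(d>0)); 
            if len(u)<10: continue
            P=at_depth(cam,np.c_[u,v],d[v,u]); zt=np.percentile(P[:,2],90)
            top=P[P[:,2]>zt-.006] if 'bay' not in n else P
            r=cv2.minAreaRect((top[:,:2]*1000).astype(np.float32))
            l=arm.landmark_of(c,n)
            print(c,n,round(m['conf'],2),np.round(m['extent']),len(u),'zt',zt.round(4),'z10',np.percentile(P[:,2],10).round(4),'rect',np.round(r[0],0),np.round(r[1],0),round(r[2],1),[np.round(x['location']) for x in l[:1]])
E
```

```text
top wax_tin 0.75 [412. 235. 426. 248.] 253 zt 0.037 z10 0.0271 rect [ 444. -343.] [51. 49.] 89.1 [array([415., 242.])]
top pine_pad 0.53 [374. 224. 385. 247.] 234 zt 0.034 z10 0.0165 rect [ 452. -233.] [59. 30.] 3.5 [array([381., 236.])]
top short_stick 0.65 [422. 181. 431. 206.] 89 zt 0.0149 z10 0.0042 rect [ 581. -371.] [82. 10.] 18.0 [array([426., 192.])]
top wing_bolt 0.45 [324. 173. 339. 186.] 82 zt 0.0152 z10 0.0033 rect [619. -89.] [32. 40.] 71.6 [array([331., 180.])]
top black_tin 0.87 [372. 179. 391. 200.] 306 zt 0.0518 z10 0.0202 rect [ 591. -234.] [51. 50.] 45.6 [array([379., 191.])]
top long_stick 0.76 [324. 211. 343. 253.] 181 zt 0.0165 z10 0.0012 rect [466. -88.] [124.  12.] 22.0 [array([329., 230.])]
top blue_bay 0.82 [226. 178. 274. 218.] 1483 zt 0.0222 z10 0.006 rect [559. 163.] [140. 105.] 85.2 [array([253., 199.])]
top yellow_bay 0.57 [176. 207. 228. 243.] 1548 zt 0.0232 z10 0.0055 rect [468. 305.] [143. 106.] 85.4 [array([200., 227.])]
top yellow_bay 0.4 [323. 212. 342. 253.] 218 zt 0.016 z10 -0.0011 rect [468. -88.] [133.  16.] 21.8 [array([200., 227.])]
top gree
[... 1140 characters left out ...]
93 zt 0.0505 z10 0.0105 rect [ 589. -234.] [50. 51.] 62.8 [array([400., 226.])]
scene long_stick 0.5 [314. 216. 328. 263.] 265 zt 0.0137 z10 0.0086 rect [465. -90.] [130.  12.] 21.6 [array([321., 238.])]
scene blue_bay 0.59 [225. 156. 285. 196.] 1362 zt 0.0223 z10 0.0071 rect [558. 161.] [141. 111.] 85.1 [array([349., 196.])]
scene yellow_bay 0.93 [159. 157. 219. 195.] 1383 zt 0.0215 z10 0.0067 rect [464. 304.] [144. 107.] 82.4 [array([189., 182.])]
scene green_bay 0.83 [182. 138. 244. 177.] 1206 zt 0.0214 z10 0.0066 rect [566. 298.] [143. 110.] 84.8 [array([216., 160.])]
scene red_bay 0.8 [192. 178. 261. 225.] 1607 zt 0.0225 z10 0.0082 rect [454. 171.] [138. 107.] 86.6 [array([228., 202.])]
```

The top picture shows the caddy at about (228,212), with green and blue bays behind and yellow and red in front. The kit lies to the right: bolt (332,181), pine (380,235), tin (417,238) and short stick (424,195). The long stick is at (333,230) and the black tin at (380,189). The scene view agrees to about 3 mm, but the pine looks only about 30 mm wide. I'll take close wrist views from two places.

```bash
cat >> h.py <<'E'
def down(a): return wq(R.from_euler('z',a)*R.from_euler('x',np.pi))
def look(names,c='wrist',save=None):
    cam=pose(c); im,d=arm.read_camera(c)
    if save: cv2.imwrite(save,im)
    for n in names:
        for m in arm.masks_of(c,n)[:2]:
            if m['conf']<.3: continue
            v,u=np.nonzero(m['region']&(d>0))
            if len(u)<10: continue
            P=at_depth(cam,np.c_[u,v],d[v,u]); zt=np.percentile(P[:,2],90)
            top=P[P[:,2]>zt-.005] if 'bay' not in n else P
            r=cv2.minAreaRect((top[:,:2]*1000).astype(np.float32))
            l=arm.landmark_of(c,n); lm=on_plane(cam,l[0]['location'],.0)[0] if l else None
            print(n,round(m['conf'],2),np.round(m['extent']),'zt',zt.round(4),'z10',np.percentile(P[:,2],10).round(4),'rect',np.round(r[0],1),np.round(r[1],1),round(r[2],1),'lm@z0',None if lm is None else lm.round(4))
E
python3 - <<'E'
from h import *
for i,p in enumerate([(.50,-.30,.25),(.52,-.18,.25)]):
    arm.move_to(p,down(0)); print(arm.read_state()['clock'],arm.read_state()['q'])
    look(['wax_tin','pine_pad','short_stick','wing_bolt','long_stick'],save=f'pics/w{i}.png')
E
```

```text
5.6917 [-0.26481939  0.43164289  0.93753218  1.8037715  -0.38751742  1.10365212
 -0.76101421]
wax_tin 0.92 [335. 181. 388. 239.] zt 0.0339 z10 0.0217 rect [ 445.2 -346.1] [55.9 56.4] 1.4 lm@z0 [ 0.4446 -0.343   0.    ]
pine_pad 0.96 [241. 172. 278. 234.] zt 0.0307 z10 0.0092 rect [ 453.2 -233.4] [60.1 30.8] 4.4 lm@z0 [ 0.4526 -0.2347  0.    ]
short_stick 0.78 [371.  33. 406. 128.] zt 0.011 z10 0.0056 rect [ 580.7 -370.9] [90.1 10.7] 17.3 lm@z0 [ 0.582  -0.3707  0.    ]
wing_bolt 0.85 [ 86.   8. 129.  64.] zt 0.0123 z10 0.0076 rect [621.8 -89.6] [38.2 49.2] 69.6 lm@z0 [ 0.6249 -0.0845  0.    ]
long_stick 0.81 [ 98. 133. 166. 237.] zt 0.0126 z10 0.0039 rect [467.  -88.8] [129.7  13.9] 22.0 lm@z0 [ 0.4676 -0.0921  0.    ]
6.8 [-0.53610846  0.36607497  0.96997679  1.87952489 -0.34252643  1.07400989
 -0.99899001]
wax_tin 0.94 [434. 196. 495. 256.] zt 0.034 z10 0.016 rect [ 445.2 -344.5] [56.3 55.9] 65.8 lm@z0 [ 0.4428 -0.3458  0.    ]
pine_pad 0.64 [354. 188. 385. 249.] zt 0.0307 z10 0.0173 rect [ 453.1 -233.7] [60.4 30.2] 4.4 lm@z0 [ 0.4529 -0.2349  0.    ]
short_stick 0.83 [486.  58. 512. 143.] zt 0.011 z10 0.0028 rect [ 580.7 -370.8] [89.8 11.3] 17.4 lm@z0 [ 0.5812 -0.3703  0.    ]
wing_bolt 0.93 [209.  26. 246.  82.] zt 0.0127 z10 0.0079 rect [621.2 -80.1] [48.2 36.9] 30.0 lm@z0 [ 0.6238 -0.0842  0.    ]
long_stick 0.73 [209. 153. 266. 252.] zt 0.0127 z10 0.0049 rect [466.8 -88.6] [128.6  12.8] 22.0 lm@z0 [ 0.4663 -0.0896  0.    ]
```

```bash
python3 - <<'E'
import cv2,numpy as np
im=cv2.imread('pics/w1.png')
a=cv2.resize(im[10:100,190:290],None,fx=4,fy=4,interpolation=2)
b=cv2.resize(im[170:270,330:430],None,fx=4,fy=4,interpolation=2)[:360]
cv2.imwrite('pics/crop1.png',np.hstack([a,b]))
E
```

```text
(no output)
```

View pics/crop1.png

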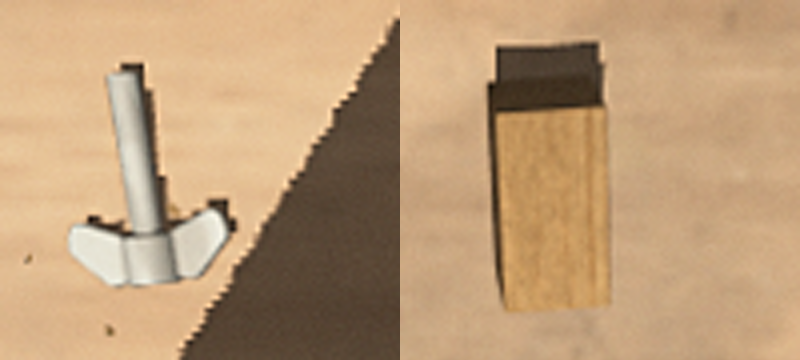

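View pics/w1.png

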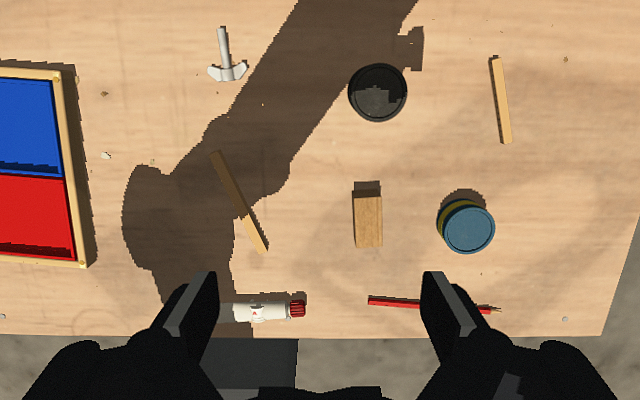

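The crop shows the bolt with its shaft tip at about pixel (220,27) and its wing centre at (227,74). The tip points towards +x. The pine block's visible face measures about 31 x 61 mm, narrower than the text says. All heights agree: tin 34, pine 31, stick 11 and bolt about 13 mm. Next I'll pick the tin and the pine, opening wide enough for either pine width.

```bash
cat >> h.py <<'E'
r_=np.radians
c0,t0=np.array([.5115,.2339]),r_(-4.5)
u_,v_=np.array([np.cos(t0),np.sin(t0)]),np.array([-np.sin(t0),np.cos(t0)])
BAY=dict(green=c0+.0515*u_+.0675*v_,yellow=c0-.0515*u_+.0675*v_,blue=c0+.0515*u_-.0675*v_,red=c0-.0515*u_-.0675*v_)
def st(tag,*k):
    s=arm.read_state(); print(tag,'t',round(s['clock'],1),'tcp',np.round(s['tool_pos'],4),'w',round(s['gripper_width'],4),'gf',round(s['grasp_force'],1),'F',np.round(s['contact_force'],1),*k); return s
def pick(xy,a,opening,z,probe=False,swing=.003):
    arm.move_to([*xy,.13],down(a)); arm.command_gripper(opening)
    arm.line_to([*xy,max(z,0)+.02],vel=.15)
    if probe:
        hit=arm.line_to([*xy,z],vel=.03,contact_N=4); zz=st('probe',hit)['tool_pos'][2]
        if hit: arm.line_to([*xy,zz+swing],vel=.05)
    else:
        hit=arm.line_to([*xy,z],vel=.06,contact_N=8)
        if hit: st('UNEXPECTED CONTACT')
    zg=arm.read_state()['tool_pos'][2]
    arm.command_gripper(0.0); st('closed')
    arm.line_to([*xy,.13],vel=.2); st('lifted'); return zg
def place(xy,a,zg,release):
    arm.move_to([*xy,.13],down(a)); arm.line_to([*xy,zg+.025],vel=.2)
    hit=arm.line_to([*xy,zg+.008],vel=.04,contact_N=4); st('down',hit)
    arm.command_gripper(release); arm.line_to([*xy,.14],vel=.2); st('placed')
E
python3 - <<'E'
from h import *
for n,a in [('blue',-4.5),('yellow',-4.5),('green',85.5),('red',-4.5)]: print(n,BAY[n].round(4),arm.solve_ik([*BAY[n],.02],down(r_(a))) is not None)
K,d,T=cam=pose('wrist')
uv=[(220.5,27),(227,74.5),(227,79),(209.5,70),(246,65)]
P=on_plane(cam,uv,.007); print('bolt tip,wing..',P.round(4))
zg=pick((.4445,-.3452),0,.075,.012); place(BAY['blue'],r_(-4.5),zg,.073)
E
```

```text
blue [0.5575 0.1626] True
yellow [0.4655 0.3052] True
green [0.5681 0.2972] True
red [0.4549 0.1706] True
bolt tip,wing.. [[ 0.6512 -0.0838  0.007 ]
 [ 0.6064 -0.0868  0.007 ]
 [ 0.602  -0.0865  0.007 ]
 [ 0.6109 -0.0692  0.007 ]
 [ 0.6155 -0.1069  0.007 ]]
closed t 10.1 tcp [ 0.4447 -0.3454  0.0127] w 0.0541 gf 62.9 F [-1.1  2.1  5. ]
lifted t 10.8 tcp [ 0.4441 -0.3443  0.1291] w 0.054 gf 63.4 F [-0.4  0.2 -1.2]
down t 13.8 tcp [0.5582 0.163  0.0227] w 0.0537 gf 64.3 F [-0.4  0.   6.1] True
placed t 14.8 tcp [0.5567 0.1628 0.1391] w 0.073 gf 0.0 F [-0.   0.6  0.2]
```

```bash
python3 - <<'E'
from h import *
zg=pick((.4532,-.2336),r_(4.4),.075,.010); place(BAY['yellow'],r_(-4.5),zg,.065)
look(['wax_tin','pine_pad'],'top')
zg=pick((.5807,-.3709),r_(17.3),.035,-.012,True,.003); print(zg)
E
```

```text
closed t 18.3 tcp [ 0.4535 -0.2338  0.0104] w 0.0292 gf 59.7 F [-1.2  0.1  6.1]
lifted t 19.1 tcp [ 0.4528 -0.2329  0.1291] w 0.0288 gf 59.2 F [-1.4  0.1 -1.7]
down t 22.1 tcp [0.4659 0.306  0.0203] w 0.029 gf 60.5 F [-1.3 -1.   7.1] True
placed t 23.3 tcp [0.4646 0.3052 0.1391] w 0.065 gf 0.0 F [-0.3  0.8 -0.4]
wax_tin 0.59 [177. 211. 225. 240.] zt 0.0226 z10 0.0062 rect [467.1 306.5] [135.1  95.4] 85.4 lm@z0 [0.5518 0.1688 0.    ]
wax_tin 0.51 [240. 192. 259. 207.] zt 0.0462 z10 0.0355 rect [557.1 161.4] [55.2 53.9] 20.2 lm@z0 [0.5518 0.1688 0.    ]
pine_pad 0.46 [192. 226. 203. 236.] zt 0.0437 z10 0.022 rect [453.6 305.5] [28.5 31.4] 81.1 lm@z0 [0.4654 0.3078 0.    ]
probe t 28.0 tcp [ 0.5806 -0.3708 -0.0007] w 0.0351 gf 3.6 F [-1.6  0.9  7.8] True
closed t 28.6 tcp [ 0.5806 -0.3709  0.0021] w 0.0077 gf 60.8 F [-0.4 -0.2 -0.6]
lifted t 29.4 tcp [ 0.5802 -0.3701  0.1288] w 0.0079 gf 60.7 F [ 0.2 -0.5  0.1]
0.0021230260630570666
```

```bash
python3 - <<'E'
from h import *
place(BAY['green'],r_(85.5),.0021,.035)
arm.move_to([.56,-.087,.17],down(r_(5))); look(['wing_bolt','black_tin','long_stick'],save='pics/w2.png')
zg=pick((.6142,-.087),r_(5),.055,-.012,True,.003); print(zg)
E
```

```text
down t 32.9 tcp [0.5685 0.2976 0.0121] w 0.0079 gf 61.6 F [-1.4 -0.8  7.8] True
placed t 34.0 tcp [0.5672 0.297  0.1389] w 0.0349 gf 0.0 F [-0.2 -0.4 -0.7]
wing_bolt 0.57 [298.  69. 349. 134.] zt 0.0131 z10 0.0086 rect [622.2 -88.6] [37.1 48.4] 70.2 lm@z0 [ 0.6264 -0.0824  0.    ]
long_stick 0.88 [290. 207. 337. 327.] zt 0.0127 z10 0.0092 rect [467.  -88.4] [130.2  12.3] 21.8 lm@z0 [ 0.4659 -0.0902  0.    ]
probe t 38.1 tcp [ 0.614  -0.087  -0.0038] w 0.0551 gf 4.1 F [-1.6  0.9  9.8] True
closed t 38.7 tcp [ 0.6143 -0.0873 -0.0008] w 0.0365 gf 61.4 F [ 0.1 -1.   2.6]
lifted t 39.5 tcp [ 0.6134 -0.0864  0.1289] w 0.037 gf 60.0 F [-0.8 -0.8 -0.5]
-0.0009233435156532702
```

```bash
python3 - <<'E'
from h import *
place(BAY['red'],r_(-4.5),-.0009,.055)
arm.move_to([.50,.21,.30],down(r_(-4.5)))
look(['wax_tin','pine_pad','short_stick','wing_bolt','blue_bay','yellow_bay','green_bay','red_bay'],save='pics/end.png'); st('end')
E
```

```text
down t 41.7 tcp [0.4552 0.1711 0.0091] w 0.0365 gf 65.2 F [-1.4 -0.2 10.1] True
placed t 42.9 tcp [0.4541 0.1708 0.1393] w 0.0554 gf 0.0 F [-0.   0.1  0.1]
wax_tin 0.96 [331.  70. 383. 129.] zt 0.0442 z10 0.0411 rect [557.6 162. ] [56.5 56.2] 40.3 lm@z0 [0.5599 0.1631 0.    ]
pine_pad 0.93 [227. 159. 260. 215.] zt 0.0406 z10 0.0225 rect [465.5 304.8] [30.6 60.6] 85.6 lm@z0 [0.4615 0.3068 0.    ]
pine_pad 0.52 [200.  91. 281. 106.] zt 0.021 z10 0.014 rect [568.2 296.8] [89.4  9.1] 85.2 lm@z0 [0.4615 0.3068 0.    ]
short_stick 0.63 [199.  93. 278. 104.] zt 0.021 z10 0.0177 rect [568.1 296.4] [88.6  9.1] 85.2 lm@z0 [0.5593 0.1621 0.    ]
wing_bolt 0.82 [335. 156. 372. 196.] zt 0.0228 z10 0.0179 rect [463.5 164.9] [37.4 49.8] 60.3 lm@z0 [0.4621 0.1709 0.    ]
blue_bay 0.76 [296.  49. 420. 142.] zt 0.0238 z10 0.0091 rect [558.3 160.9] [133.8 101.3] 85.6 lm@z0 None
yellow_bay 0.92 [183. 141. 297. 225.] zt 0.0235 z10 0.0089 rect [467.9 306.3] [136.  105.2] 86.1 lm@z0 None
green_bay 0.84 [176.  51. 298. 142.] zt 0.0234 z10 0.009 rect [569.5 297.3] [134.2 100.5] 85.6 lm@z0 [0.5682 0.2992 0.    ]
red_bay 0.67 [299. 140. 411. 226.] zt 0.0233 z10 0.009 rect [456.  169.8] [134.3 104. ] 86.3 lm@z0 [0.4529 0.1675 0.    ]
end t 44.5 tcp [0.5  0.21 0.3 ] w 0.0549 gf 0.0 F [-0.3 -0.4 -0.5]
```

View pics/end.png

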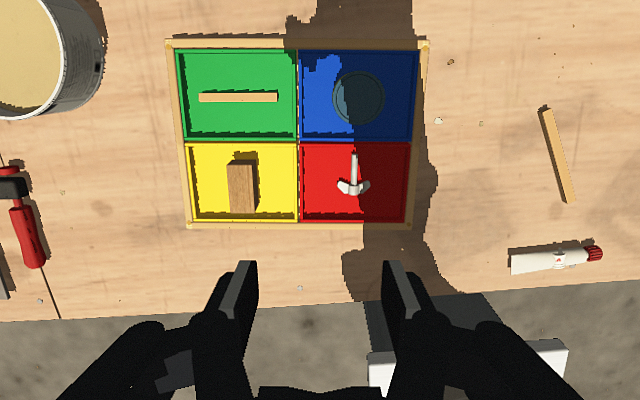

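The picture shows the stick in green (238,97), the tin in blue (358,98), the pine in yellow (243,187) and the bolt in red (353,180). All four lie flat and central. Their measured heights match the floor plus each item, and the long stick is unmoved.

```bash
python3 -c "
from h import *
print(arm.close_job())"
```

```text
the job is handed in; nothing more can be done
None
```

The job is handed in: the tin, pine block, short stick and wing bolt each lie flat in their correct bays, done in about 45 s; the long stick measured as unmoved, and nothing went near the black tin, though I didn't measure it again at the end.

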